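# Dial the shaker jar to its largest opening and tip the balls out

## Task

Turn the dial on top of the swivelling jar until its largest opening lies squarely over the pouring tab, then swing the jar over with its crank, rocking it if need be, until all five steel balls have dropped into the basket. Finally swing the jar back upright and let go of it, leaving the dial on the largest opening and the bottles and the pot standing nearby undisturbed.

Things in the scene. Friction and masses are not known exactly. Their poses are not given: they have to be found in the camera images.
- stand: Steel stand fixed to the counter: two uprights (8 mm thick, 36 mm wide, inner faces 112 mm apart, 183 mm high) on flat feet. Origin on the counter midway between the uprights; x along the tip axis, y to the side to which the jar pours, z up. Its -x side, with the crank, faces roughly towards the robot.
- jar_hinge (a point): Centre of the tip axis, 165 mm above the stand's origin; fixed to the stand.
- jar (a joint): Tip angle of the clear round jar, 84 mm across, 92 mm high, hung at mid-height between the uprights. 0 (a stop) is upright; it grows as the jar's top goes towards the stand's +y, to a stop at 2.4 rad (nearly upside down). Balls roll out from about 1.7 rad on. Friction, about 2.5 N at the crank grip, holds it where it is left.
- crank_handle (a point): Middle of the crank's round black grip, 14 mm thick, 46 mm long, along the stand's x, 99 mm to -x of the stand's origin; it spins on its pin, so it can be held tight while cranking. Circles the tip axis at 60 mm radius: it leans 1.13 rad from vertical towards the stand's -y when the jar is upright, is straight above the axis at a jar angle of 1.13, then goes over to +y.
- dial (a joint): Angle of the grey dial, a disc 88 mm across on top of the jar; grows counterclockwise seen from above. Sector openings 11 to 38 mm from its axis: small (6 mm wide), medium (11 mm), large (27 mm). At 0 the small one is over the window in the cap below, at 0.7 the medium, at 1.6 the large, the only one that passes balls. Stops at -0.2 and 2.1; 0.05 N m friction, no clicks.
- dial_grip (a point): Point on the dial's axis inside the grip bar that stands across the dial (50 mm long, 12 mm wide, 27 mm proud of the disc): 9 mm below the bar's top, 18 mm above the disc. Jar upright: 234 mm above the counter, and the bar lies along the direction 2.17 rad + dial angle, counterclockwise from the stand's +x.
- pouring_tab (a point): Small white tab, 16 mm wide, standing out from the edge of the jar's white cap on the stand's +y side; the window in the cap lies between it and the dial's axis.
- large_opening (a point): Middle of the dial's large opening, 25 mm from the dial's axis; at a dial angle of 1.6 it lies straight in front of the pouring tab.
- basket: Slotted moulded basket, loose, standing on the counter under the pouring side of the jar, partly between the uprights: 89 x 192 x 70 mm, inside 60 x 164 mm. Origin under the middle of its floor, long side along its y, z up. Weighs 0.15 kg.
- ball0_center (a point): Centre of one of five alike steel balls, 14 mm across, 11 g, lying in the jar at the start.
- ball1_center (a point): Centre of one of five alike steel balls, 14 mm across, 11 g, lying in the jar at the start.
- ball2_center (a point): Centre of one of five alike steel balls, 14 mm across, 11 g, lying in the jar at the start.
- ball3_center (a point): Centre of one of five alike steel balls, 14 mm across, 11 g, lying in the jar at the start.
- ball4_center (a point): Centre of one of five alike steel balls, 14 mm across, 11 g, lying in the jar at the start.
- sample_pot_a: Specimen pot with white screw lid, 51 mm across, 74 mm high, to be left alone. Origin under its middle.
- vial_c1: Brown bottle with white cap, 49 mm across, 115 mm high, to be left alone. Origin under its middle.
- vial_p7: Clear bottle with white cap, 39 mm across, 89 mm high, to be left alone. Origin under its middle.
There are look-alikes about, which are no part of the job. What is shaped like the basket but pink is not meant.

How it is judged:
By the outcome, as a careful person would: the job done as asked, in the order asked, and still so for the second after the job is handed in, with the robot touching nothing.
It also fails if it takes over 58 s, if anything falls off the work surface, if the arm or the gripper's body presses on something with over 40 N, if the wrist force passes 120 N, or if a joint passes its speed limit or range.

## Robot

A 6-joint arm with a two-finger parallel gripper is mounted at the origin on a cart in front of the work surface, level with it; the furniture and walls round the work are solid. World frame = base frame: x ahead of the robot, y to its left, z up, the work surface at z = 0. Lengths are in m, angles in rad, forces in N, time in s.
With the tool pointing down it reaches from about 0.425 to 0.95 m from the base axis. Payload 3.5 kg.
Tool frame: the origin (TCP) lies between the finger pads; the fingertips stand 22 mm ahead of it and the grasp point (between the pads) lies 3 mm ahead of it (ctrl.nose_length is the z of the fingertips in the tool frame, in m); z points along the fingers, y is the line along which they close (so a half turn about z gives the same grasp; the last joint's range is limited). The gripper opens to 85 mm and grips with 20 to 120 N. Pads are 22 mm wide; open, the fingers measure 114 mm over their backs; the gripper's body (76 mm by 85 mm) begins 54 mm behind the grasp point. The pads swing forward as they close: fully open they stand 13 mm farther back than shut.
Start: joints at [1.189, 0.286, 1.577, -0, 1.279, -0.15], TCP at [0.155, 0.657, 0.253] pointing down, gripper open.
Joint ranges: [-2.77, 2.77], [-0.9, 2.22], [0.21, 2.48], [-1.53, 4.67], [0.24, 2.81], [-2.84, 2.84]. Speed limits (rad/s): [2.79, 2.79, 3.14, 3.14, 3.14, 3.14].

## Interface

Orientations are given as a unit quaternion [x, y, z, w].
In Python, from plant import ctrl gives the robot as it stands. The module is installed in compiled form; this text tells all that it offers.
- The arm moves only by the tool send_rows, never from a script. Its argument "rows" is text: rows parted by semicolons, each of 7 numbers parted by spaces: the turn, a rotation vector about the tool's x, y, z in degrees, then the shift along the tool's x, y, z in mm, then the opening, from -1 (shut) to 1 (fully open). A call has 1 to 8 rows; each row is the pose to reach, as a shift and turn from the pose commanded when the call began, along the tool's axes at that moment; what a row does not reach only later rows make up. A row lasts 1/8 s, in which the tool goes at most 62.5 mm and 10.7 degrees, less where a joint would pass 70% of its speed; a pose out of reach is approached as far as the arm can. A call with a gripper value outside its range is refused whole. The fingers move at their own pace and stop on an object; "grip_force" is the grip in N (left out, the last holds). Time passes only in rows, so rows that repeat a pose let the fingers close. It gives the time, the measured TCP pose, the force, the opening and the grip force at its end, in the units of the state.
- ctrl.get_state(): the state, without advancing time (a new reading comes with each control period).
- ctrl.read_camera(name): name is "scene" or "top" or "wrist"; returns a dict with "color" (384x512x3 uint8, red, green, blue), "fx", "fy", "cx", "cy" (pixels), "extrinsics" (4x4, takes a point from world to camera coordinates). Camera axes: x right, y down, z forward; pixel columns grow to the right and rows downward; lengths in m; the calibration is good to about 2 mm. A picture is of the moment at which its call begins. There is no depth.
- ctrl.sign_off(): hands the job in; it is judged then, once.
Trained networks look in a picture, given as the dict that the camera call returned (one of the last four; its "shot" number tells which), for a name from the list of things; names that differ only in an ending like _2 or _b are one class to them, and where a whole thing is asked for, a point or a joint stands for the part that bears it (a point fixed in the world has none). Each returns a list of dicts, best first, with "p" (0 to 1); they miss things now and then, are a little off and sometimes report something else, mostly with a low value. They report only what shows in the picture. A call takes as long as a camera call. They do not tell look-alikes from the thing itself.
- ctrl.look_for(picture, target): "position" ([x, y, z] in m, in the coordinates of the camera as it stood for that picture, good to about 4 mm: the middle of the surface that is visible of it).
The state is a dict: "time": time; "qpos": joint angles; "dq": joint speeds; "joint_efforts": joint torques, N m; "eef_pos": TCP position; "tcp_rot": TCP orientation; "contact_force": force on the tool from outside, world axes, zero at the start; "wrist_torque": the same for the moment, N m; "opening": opening from 0.0 (shut) to 1.0 (fully open); "finger_force": force on a finger pad.
Only numpy, scipy, OpenCV 4.12 (cv2) and the standard library are available. Lean on these libraries where they do the work, as an engineer would, in place of code of your own. Each camera call takes 0.05 s, during which the arm holds its last target. There are 200 camera calls.

## Working session

There is one attempt and no reset: what is moved stays moved. The work goes in short steps, Python scripts to look and compute and a tool call to move; the robot and the scene stay as the last step left them, time stands still between calls to the robot, and variables do not carry over. Pictures are saved under pics/ and viewed, at most 10 in all, crops included, and the job is handed in when it is done.

Besides the shell and the picture viewer there is one more tool, called after "Call:" by a JSON object that holds its "method" and its "body". send_rows: Moves the arm, as the interface text tells. Its arguments: {"type":"object","properties":{"rows":{"type":"string"},"grip_force":{"type":"number"}},"required":["rows"]}

```bash
mkdir -p pics; cat > h.py <<'E'
import numpy as np, cv2
from plant import ctrl
from scipy.spatial.transform import Rotation as R
def cam(n,save=None):
    p=ctrl.read_camera(n)
    if save: cv2.imwrite('pics/'+save,cv2.cvtColor(p['color'],cv2.COLOR_RGB2BGR))
    return p
def look(p,t,k=2,pr=True):
    E=np.array(p['extrinsics']); out=[]
    for d in ctrl.look_for(p,t)[:k]:
        c=np.array(d['position']); w=np.linalg.inv(E)@np.r_[c,1]
        uv=(p['fx']*c[0]/c[2]+p['cx'],p['fy']*c[1]/c[2]+p['cy'])
        out.append((d['p'],w[:3]))
        if pr: print(t,round(d['p'],2),w[:3].round(4),np.round(uv))
    return out
def proj(p,w):
    c=(np.array(p['extrinsics'])@np.r_[w,1])[:3]
    return np.array([p['fx']*c[0]/c[2]+p['cx'],p['fy']*c[1]/c[2]+p['cy']])
def ray(p,u,v,z):
    E=np.linalg.inv(np.array(p['extrinsics'])); d=E[:3,:3]@np.array([(u-p['cx'])/p['fx'],(v-p['cy'])/p['fy'],1]); o=E[:3,3]
    return o+d*(z-o[2])/d[2]
E
python3 - <<'E'
from h import *
s=ctrl.get_state();print(s['eef_pos'],s['tcp_rot'],s['time'])
P={n:cam(n,n+'0.png') for n in('scene','top','wrist')}
a=np.hstack([P['scene']['color'],P['top']['color']])
for n in('scene','top'):
    print(n)
    for t in['stand','crank_handle','dial_grip','pouring_tab','large_opening','basket','jar','sample_pot_a','vial_c1','vial_p7','jar_hinge']: look(P[n],t)
E
```

```text
[0.15483206 0.65637078 0.2519134 ] [ 1.15667060e-01  9.93287296e-01 -1.17469547e-03 -3.14948444e-04] 0.0
scene
stand 0.79 [ 0.5553 -0.2582  0.1493] [335. 264.]
crank_handle 0.73 [ 0.4651 -0.2654  0.1999] [305. 264.]
dial_grip 0.92 [ 0.5732 -0.24    0.2167] [341. 234.]
pouring_tab 0.61 [ 0.556  -0.2535  0.2007] [337. 246.]
large_opening 0.64 [ 0.5696 -0.2432  0.2174] [340. 235.]
basket 0.73 [0.4516 0.0683 0.0448] [234. 226.]
basket 0.58 [ 0.5875 -0.192   0.0354] [323. 272.]
jar 0.8 [ 0.5557 -0.2531  0.1956] [337. 247.]
sample_pot_a 0.85 [0.4949 0.3176 0.0551] [215. 177.]
sample_pot_a 0.72 [ 0.5923 -0.1956  0.0371] [326. 272.]
vial_c1 0.76 [0.5357 0.2077 0.0688] [239. 187.]
vial_p7 0.6 [0.4242 0.2191 0.0517] [206. 199.]
jar_hinge 0.9 [ 0.5569 -0.2614  0.1481] [336. 265.]
top
stand 0.75 [ 0.5535 -0.2258  0.1812] [362. 181.]
stand 0.59 [ 0.6016 -0.1462  0.0034] [321. 173.]
crank_handle 0.5 [ 0.4647 -0.2664  0.1977] [380. 215.]
crank_handle 0.47 [ 0.5775 -0.2397  0.2162] [370. 170.]
dial_grip 0.76 [ 0.5722 -0.2386  0.2167] [370. 172.]
pouring_tab 0.76 [ 0.5606 -0.2314  0.2161] [367. 177.]
large_opening 0.66 [ 0.5769 -0.2369  0.2193] [369. 170.]
basket 0.88 [ 0.602  -0.1477  0.0014] [321. 173.]
basket 0.69 [0.4508 0.0681 0.0012] [251. 224.]
jar 0.82 [ 0.5613 -0.2359  0.2173] [369. 177.]
sample_pot_a 0.71 [0.498  0.3323 0.0748] [157. 208.]
vial_c1 0.77 [0.5402 0.2236 0.0878] [195. 192.]
vial_p7 0.73 [0.4333 0.2268 0.0645] [195. 230.]
jar_hinge 0.55 [ 0.5559 -0.2303  0.1818] [363. 181.]
```

```bash
python3 - <<'E'
import cv2,numpy as np
s=cv2.imread('pics/scene0.png');t=cv2.imread('pics/top0.png')
a=cv2.resize(s[170:330,240:400],(600,600),interpolation=cv2.INTER_CUBIC)
cv2.imwrite('pics/a.png',a)
b=cv2.resize(t[110:260,280:430],(600,600),interpolation=cv2.INTER_CUBIC)
cv2.imwrite('pics/b.png',b)
cv2.imwrite('pics/ab.png',cv2.resize(np.hstack([s,t]),(800,300),interpolation=cv2.INTER_AREA))
E
```

```text
(no output)
```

View pics/ab.png

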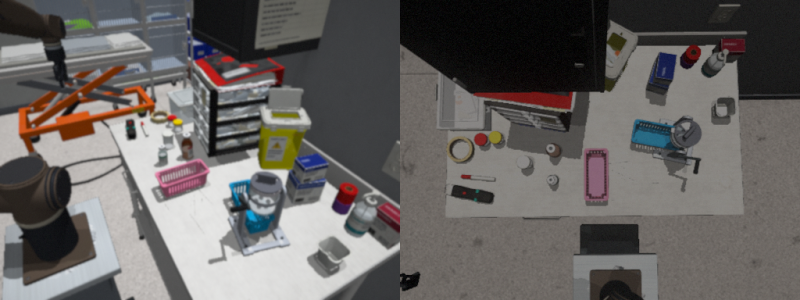

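View pics/b.png

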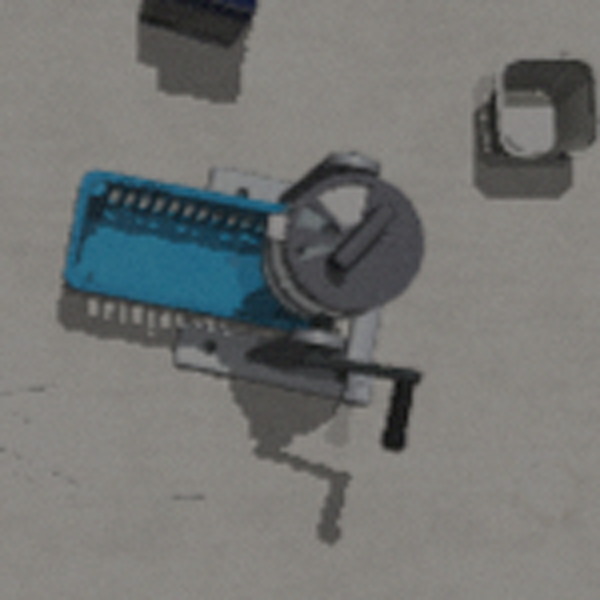

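The overview shows the blue basket under the jar on the robot's right and the pink look-alike nearer the middle. In the top crop the dial is centred near (350,245), the grip bar runs from (340,265) to (390,212), the crank grip is near (398,415), and the pouring tab is near (275,228). The stand's yaw is about -12°. I'll move over the jar for a close look.

```bash
cat >> h.py <<'E'
def rows(wps, op=1.0, step=55, dstep=9.5):
    """wps: (x,y,z,phi_deg) world; tool down; prints rows in groups of 8, each group relative to the previous group's end"""
    s=ctrl.get_state(); Q=R.from_quat(s['tcp_rot']).as_matrix(); p0=np.array(s['eef_pos']); f0=np.degrees(np.arctan2(Q[1,1],Q[0,1]))
    pts=[];pp,pf=p0,f0
    for w in wps:
        w=np.array(w,float);n=int(max(1,np.ceil(np.linalg.norm(w[:3]-pp)*1000/step),np.ceil(abs(w[3]-pf)/dstep)))
        pts+=[(pp+(w[:3]-pp)*i/n,pf+(w[3]-pf)*i/n) for i in range(1,n+1)];pp,pf=w[:3],w[3]
    for g in range(0,len(pts),8):
        a=np.radians(f0); X=np.array([-np.sin(a),np.cos(a),0])*1; Y=np.array([np.cos(a),np.sin(a),0]); Z=np.array([0,0,-1]); X=np.cross(Y,Z)
        print('; '.join('0 0 %.1f %.0f %.0f %.0f %g'%(f0-f,*(1000*np.array([X,Y,Z])@(p-p0)),op) for p,f in pts[g:g+8]))
        p0,f0=pts[min(g+7,len(pts)-1)]
E
python3 - <<'E'
from h import *
rows([(.13,.47,.38,76.7),(.33,.35,.40,76.7),(.46,.13,.40,76.7),(.48,-.1,.40,76.7),(.50,-.23,.40,70)])
p=cam('wrist'); E=np.linalg.inv(np.array(p['extrinsics']));s=ctrl.get_state();Q=R.from_quat(s['tcp_rot']).as_matrix()
print(Q.T@(E[:3,3]-s['eef_pos']));print((Q.T@E[:3,:3]).round(2),p['fx'])
E
```

```text
0 0 0.0 -4 -38 -25 1; 0 0 0.0 -7 -75 -51 1; 0 0 0.0 -11 -113 -76 1; 0 0 0.0 -15 -150 -101 1; 0 0 0.0 -19 -188 -127 1; 0 0 0.0 -63 -202 -131 1; 0 0 0.0 -107 -216 -135 1; 0 0 0.0 -152 -230 -139 1
0 0 0.0 -44 -14 -4 1; 0 0 0.0 -89 -28 -8 1; 0 0 0.0 -124 -65 -8 1; 0 0 0.0 -160 -102 -8 1; 0 0 0.0 -195 -139 -8 1; 0 0 0.0 -231 -176 -8 1; 0 0 0.0 -266 -213 -8 1; 0 0 0.0 -280 -256 -8 1
0 0 0.0 -14 -44 0 1; 0 0 0.0 -29 -88 0 1; 0 0 0.0 -43 -132 0 1; 0 0 0.0 -58 -175 0 1; 0 0 2.2 -74 -216 0 1; 0 0 4.5 -91 -257 0 1; 0 0 6.7 -107 -297 0 1
[ 0.08208492 -0.00029114 -0.12043885]
[[ 0.   -0.95 -0.32]
 [ 1.    0.    0.  ]
 [ 0.   -0.32  0.95]] 329.5207299050498
```

Call:
{"method": "send_rows", "body": {"rows": "0 0 0 -4 -38 -25 1; 0 0 0 -7 -75 -51 1; 0 0 0 -11 -113 -76 1; 0 0 0 -15 -150 -101 1; 0 0 0 -19 -188 -127 1; 0 0 0 -63 -202 -131 1; 0 0 0 -107 -216 -135 1; 0 0 0 -152 -230 -139 1"}}

```text
time: 2.3
eef_pos: [0.2509, 0.3973, 0.3929]
tcp_rot: [0.115, 0.993, 0.001, 0.0]
contact_force: [1.0, 0.1, -0.3]
opening: 1.0
finger_force: 0.0
```

Call:
{"method": "send_rows", "body": {"rows": "0 0 0 -44 -14 -4 1; 0 0 0 -89 -28 -8 1; 0 0 0 -124 -65 -8 1; 0 0 0 -160 -102 -8 1; 0 0 0 -195 -139 -8 1; 0 0 0 -231 -176 -8 1; 0 0 0 -266 -213 -8 1; 0 0 0 -280 -256 -8 1"}}

```text
time: 3.3
eef_pos: [0.4646, 0.0829, 0.4001]
tcp_rot: [0.116, 0.993, -0.0, -0.0]
contact_force: [0.7, 0.9, -0.4]
opening: 1.001
finger_force: 0.0
```

Call:
{"method": "send_rows", "body": {"rows": "0 0 0 -14 -44 0 1; 0 0 0 -29 -88 0 1; 0 0 0 -43 -132 0 1; 0 0 0 -58 -175 0 1; 0 0 2 -74 -216 0 1; 0 0 4 -91 -257 0 1; 0 0 7 -107 -297 0 1; 0 0 7 -107 -297 0 1"}}

```text
time: 4.3
eef_pos: [0.4995, -0.2313, 0.3996]
tcp_rot: [0.178, 0.984, 0.0, -0.001]
contact_force: [0.6, 0.3, 0.6]
opening: 1.003
finger_force: 0.0
```

```bash
python3 - <<'E'
from h import *
p=cam('wrist'); s=ctrl.get_state(); print(s['time'],s['eef_pos'],s['qpos'])
cv2.imwrite('pics/w1.png',cv2.resize(cv2.cvtColor(p['color'],cv2.COLOR_RGB2BGR),(800,600),interpolation=cv2.INTER_CUBIC))
for t in['crank_handle','dial_grip','pouring_tab','large_opening','basket','jar_hinge','stand']: look(p,t)
E
```

```text
4.35 [ 0.49955467 -0.22979666  0.39988027] [-6.15831949e-01 -6.64415319e-02  1.69767653e+00  3.53600655e-04
  1.51157263e+00 -1.83095345e+00]
crank_handle 0.56 [ 0.4647 -0.2653  0.1963] [206. 151.]
dial_grip 0.76 [ 0.571  -0.234   0.2193] [272. 242.]
pouring_tab 0.95 [ 0.5567 -0.2348  0.2171] [267. 230.]
large_opening 0.67 [ 0.5663 -0.234   0.2172] [271. 237.]
basket 0.93 [ 0.6119 -0.1262  0.0187] [337. 186.]
basket 0.74 [0.4788 0.0831 0.03  ] [461.  49.]
jar_hinge 0.7 [ 0.5535 -0.234   0.2029] [266. 221.]
stand 0.68 [ 0.55   -0.2315  0.2003] [267. 216.]
```

View pics/w1.png

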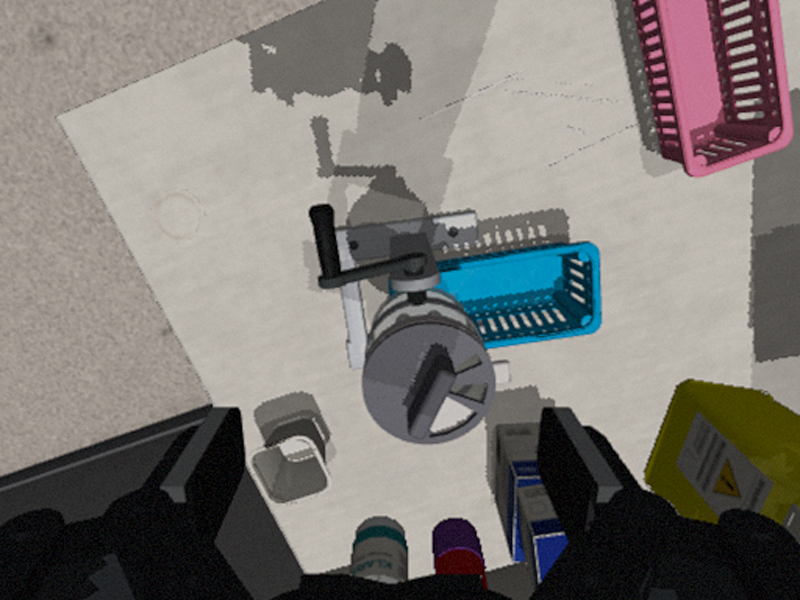

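The close view shows the disc centred near (428,381), the bar's top face from (415,432) to (452,378), the tab at (502,371), and the crank grip from (320,210) to (332,275). I'll fit the stand pose and dial angle from these pixels and overlay the model.

```bash
cat > fit.py <<'E'
from h import *
def st(x0,y0,yaw,q):  # stand->world
    q=np.atleast_2d(q);c,s=np.cos(yaw),np.sin(yaw)
    return np.c_[x0+c*q[:,0]-s*q[:,1],y0+s*q[:,0]+c*q[:,1],q[:,2]]
def overlay(p,x0,y0,yaw,dial,name,box,k=4):
    im=cv2.resize(cv2.cvtColor(p['color'],cv2.COLOR_RGB2BGR),None,fx=k,fy=k,interpolation=cv2.INTER_CUBIC)
    def pl(q,col):
        uv=np.array([proj(p,w) for w in st(x0,y0,yaw,q)])*k+k/2
        cv2.polylines(im,[uv.astype(np.int32)],False,col,1,cv2.LINE_AA)
    a=np.linspace(0,2*np.pi,60);pl(np.c_[.044*np.cos(a),.044*np.sin(a),0*a+.216],(0,0,255))
    b=2.17+dial;u=np.array([np.cos(b),np.sin(b)]);v=np.array([-u[1],u[0]])
    pl([np.r_[.025*i*u+.006*j*v,.243] for i,j in[(1,1),(-1,1),(-1,-1),(1,-1),(1,1)]],(0,255,0))
    y=-.06*np.sin(1.13);z=.165+.06*np.cos(1.13)
    for d in(-.007,.007): pl([(-.122,y+d,z),(-.076,y+d,z)],(255,255,0))
    pl([(0,.030,.208),(0,.056,.208)],(255,0,255))
    for s_ in(-1,1): pl([(s_*.056,-.018,.183),(s_*.064,-.018,.183),(s_*.064,.018,.183),(s_*.056,.018,.183),(s_*.056,-.018,.183)],(0,165,255))
    x,y,w,h=box;cv2.imwrite('pics/'+name,im[y*k:(y+h)*k,x*k:(x+w)*k])
E
python3 - <<'E'
from fit import *
p=cam('wrist');f=1.5625
d=ray(p,428/f,381/f,.216);c=ray(p,325/f,243/f,.1906);t=ray(p,503/f,371/f,.208)
print(d,c,t)
v=(d-c)[:2];yc=np.arctan2(v[1],v[0])-np.arctan2(.0543,.099);v=(t-d)[:2];yt=np.arctan2(v[1],v[0])-np.pi/2
b0=ray(p,415/f,432/f,.243);b1=ray(p,452/f,378/f,.243);b=np.arctan2(*(b0-b1)[[1,0]])
print('yaw',yc,yt,np.hypot(*(d-c)[:2]),'bar',b, (b0+b1)/2)
yaw=yc;dial=(b-yaw-2.17+np.pi/2)%np.pi-np.pi/2;print('dial',dial)
overlay(p,d[0],d[1],yaw,dial,'o1.png',(180,120,160,170))
E
```

```text
[ 0.57612796 -0.22985779  0.216     ] [ 0.47159705 -0.26316357  0.1906    ] [ 0.59040263 -0.18106273  0.208     ]
yaw -0.1932273924484817 -0.2846018498603726 0.10970864298552045 bar -0.8771236099464144 [ 0.57932484 -0.22959819  0.243     ]
dial 0.2876964360918608
```

View pics/o1.png

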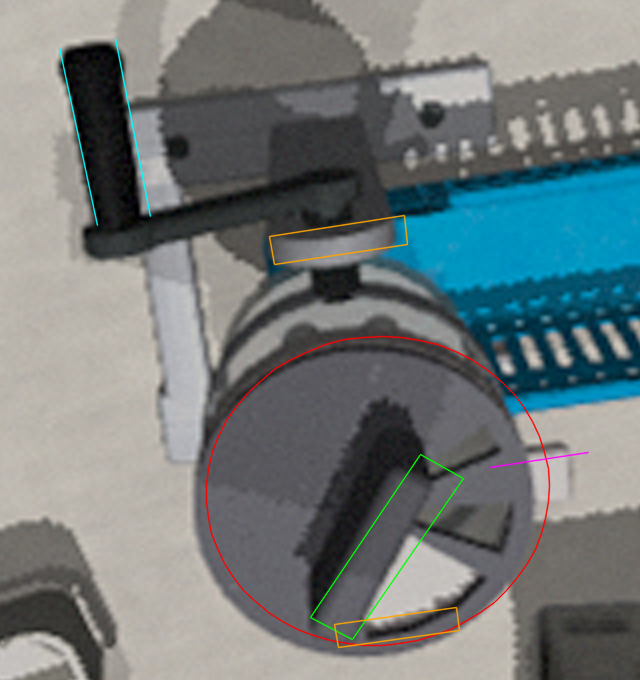

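```bash
python3 - <<'E'
from fit import *
from scipy.optimize import least_squares
p=cam('wrist')
n=lambda x,y:np.array([180+x/4-.5,120+y/4-.5])
y=-.06*np.sin(1.13);z=.165+.06*np.cos(1.13)
obs=[((0,0,.216),n(364,496)),((-.122,y,z),n(91,46)),((-.076,y,z),n(119,223)),((-.060,0,.183),n(332,246)),((0,.050,.208),n(553,470))]
def r(v):
    return np.r_[tuple(([1,1] if i<4 else [1,.3])*(proj(p,st(*v,q)[0])-o) for i,(q,o) in enumerate(obs))]
s=least_squares(r,[.575,-.234,-.22]);print(s.x,s.fun.round(1))
b=[ray(p,*n(410,468),.243),ray(p,*n(337,626),.243)]
d=(b[1]-b[0]);be=np.arctan2(d[1],d[0]);print('bar',be,np.degrees(be),(b[0]+b[1])/2,np.linalg.norm(d))
dial=(be-s.x[2]-2.17+np.pi/2)%np.pi-np.pi/2;print('dial',dial)
overlay(p,*s.x,dial,'o2.png',(180,120,160,170))
X,Y=s.x[:2]
rows([(X,Y,.30,47),(X,Y,.30,np.degrees(be)+90)])
E
```

```text
[ 0.57664725 -0.23344569 -0.219996  ] [ 0.4  1.8 -0.9 -0.8 -0.  -0.5  0.3 -0.1  0.3 -0.2]
bar -0.7219361640989624 -41.36389528073457 [ 0.57490109 -0.23281991  0.243     ] 0.045244393152311796
dial 0.4696524900785879
0 0 7.6 -25 7 34 1; 0 0 15.2 -49 14 67 1; 0 0 22.8 -74 22 101 1; 0 0 21.1 -74 22 101 1
```

View pics/o2.png

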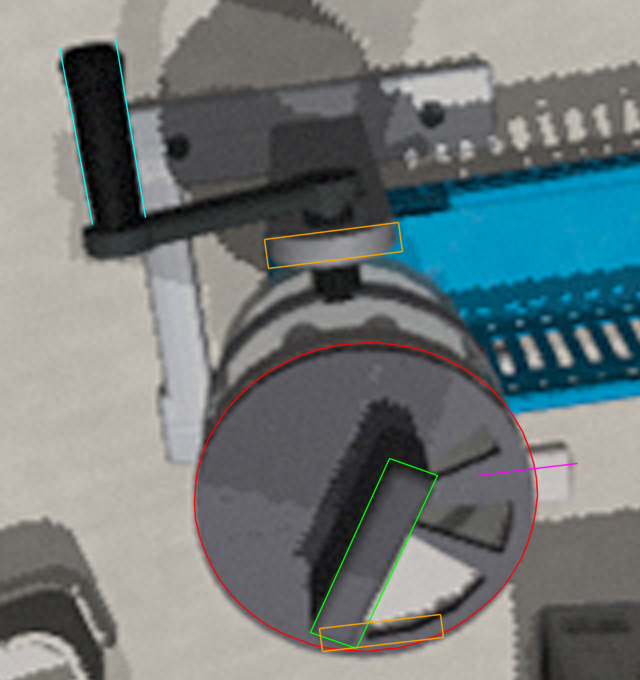

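```bash
cat >> fit.py <<'E'
def rect(p,x0,y0,yaw,z,hw=.055,n=400):
    g=(np.arange(n)+.5)/n*2*hw-hw; uv=np.empty((n,n,2),np.float32)
    xx,yy=np.meshgrid(g,-g)   # image right=stand x, up=stand y
    W=st(x0,y0,yaw,np.c_[xx.ravel(),yy.ravel(),0*xx.ravel()+z]); E=np.array(p['extrinsics'])
    c=W@E[:3,:3].T+E[:3,3]; uv=np.c_[p['fx']*c[:,0]/c[:,2]+p['cx'],p['fy']*c[:,1]/c[:,2]+p['cy']].astype(np.float32).reshape(n,n,2)
    return cv2.remap(cv2.cvtColor(p['color'],cv2.COLOR_RGB2BGR),uv[...,0],uv[...,1],cv2.INTER_CUBIC)
def both(p,x0,y0,yaw,dial,name):
    n=400;k=n/.11;A=rect(p,x0,y0,yaw,.216);B=rect(p,x0,y0,yaw,.243)
    cv2.circle(A,(200,200),int(.044*k),(0,0,255),1)
    for r in(.011,.038): cv2.circle(A,(200,200),int(r*k),(0,255,255),1)
    for off in(0,-.7,-1.6):
        a=np.pi/2+dial+off; cv2.line(A,(200,200),(int(200+160*np.cos(a)),int(200-160*np.sin(a))),(0,255,0),1)
    b=2.17+dial;box=cv2.boxPoints(((200,200),(.05*k,.012*k),-np.degrees(b)));cv2.polylines(B,[box.astype(np.int32)],True,(0,255,0),1)
    cv2.imwrite('pics/'+name,np.hstack([A,B]))
E
python3 - <<'E'
from fit import *
p=cam('wrist'); both(p,.5766,-.2334,-.22,.3,'r1.png')
E
```

```text
(no output)
```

View pics/r1.png

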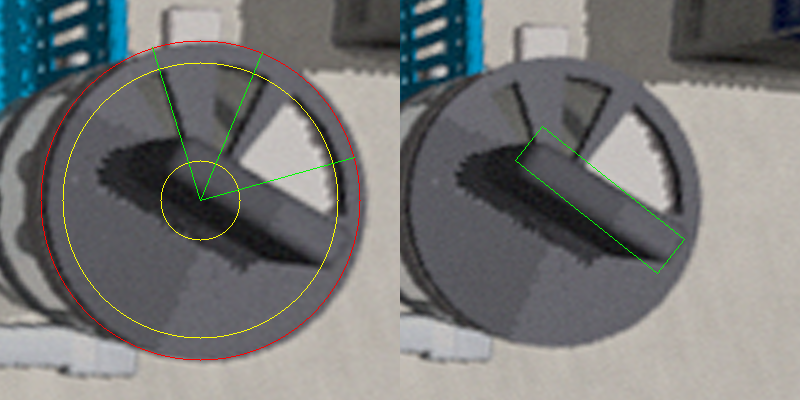

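Rectified onto the disc and bar planes, the openings and the bar agree on a dial angle of about 0.37. The stand is at (0.577,-0.233) with yaw -0.22, so the bar lies along 133° in the world. I'll grasp the bar at φ = 43°.

```bash
python3 - <<'E'
from h import *
rows([(.578,-.234,.30,43),(.578,-.234,.244,43)],step=60)
E
```

```text
0 0 8.9 -25 7 34 1; 0 0 17.8 -50 15 67 1; 0 0 26.8 -75 22 101 1; 0 0 26.8 -75 22 157 1
```

Call:
{"method": "send_rows", "body": {"rows": "0 0 9 -25 7 34 1; 0 0 18 -50 15 67 1; 0 0 27 -75 22 101 1; 0 0 27 -75 22 120 1; 0 0 27 -75 22 140 1; 0 0 27 -75 22 156 1; 0 0 27 -75 22 156 1"}}

```text
time: 5.72
eef_pos: [0.5768, -0.2341, 0.2432]
tcp_rot: [0.401, 0.916, 0.0, -0.001]
contact_force: [-0.1, -0.5, 0.9]
opening: 0.999
finger_force: 0.0
```

Call:
{"method": "send_rows", "body": {"rows": "0 0 0 0 0 0 -1; 0 0 0 0 0 0 -1; 0 0 0 0 0 0 -1; 0 0 0 0 0 0 -1; 0 0 0 0 0 0 -1; 0 0 0 0 0 0 -1", "grip_force": 25}}

```text
time: 6.48
eef_pos: [0.5781, -0.2342, 0.2448]
tcp_rot: [0.401, 0.916, 0.0, 0.001]
contact_force: [1.3, 0.6, 2.1]
opening: 0.134
finger_force: 29.7
```

Call:
{"method": "send_rows", "body": {"rows": "0 0 -9 0 0 0 -1; 0 0 -18 0 0 0 -1; 0 0 -27 0 0 0 -1; 0 0 -36 0 0 0 -1; 0 0 -45 0 0 0 -1; 0 0 -54 0 0 0 -1; 0 0 -63 0 0 0 -1; 0 0 -70.5 0 0 0 -1"}}

```text
time: 7.48
eef_pos: [0.5781, -0.2342, 0.2449]
tcp_rot: [-0.203, 0.979, -0.0, 0.001]
contact_force: [1.3, 0.8, 0.9]
opening: 0.134
finger_force: 29.6
```

Call:
{"method": "send_rows", "body": {"rows": "0 0 0 0 0 0 -1; 0 0 0 0 0 0 0; 0 0 0 0 0 0 1; 0 0 0 0 0 0 1; 0 0 0 0 0 -30 1; 0 0 0 0 0 -80 1; 0 0 0 0 0 -130 1; 0 0 0 0 0 -150 1"}}

```text
time: 8.48
eef_pos: [0.5783, -0.2347, 0.3986]
tcp_rot: [-0.201, 0.98, -0.002, 0.002]
contact_force: [-0.5, -0.1, -0.6]
opening: 1.0
finger_force: 0.0
```

```bash
python3 - <<'E'
from fit import *
s=ctrl.get_state();print(s['time'],s['eef_pos'],s['tcp_rot'],s['opening'],s['qpos'])
p=cam('wrist'); both(p,.5775,-.2338,-.22,1.6,'r2.png')
E
```

```text
8.475 [ 0.57833207 -0.23473851  0.3986072 ] [-0.20106726  0.9795725  -0.0021809   0.00221838] 0.9995595545178321 [-5.47882596e-01  1.00237590e-01  1.53105189e+00 -1.65519927e-04
  1.50408361e+00 -2.52356501e+00]
```

View pics/r2.png

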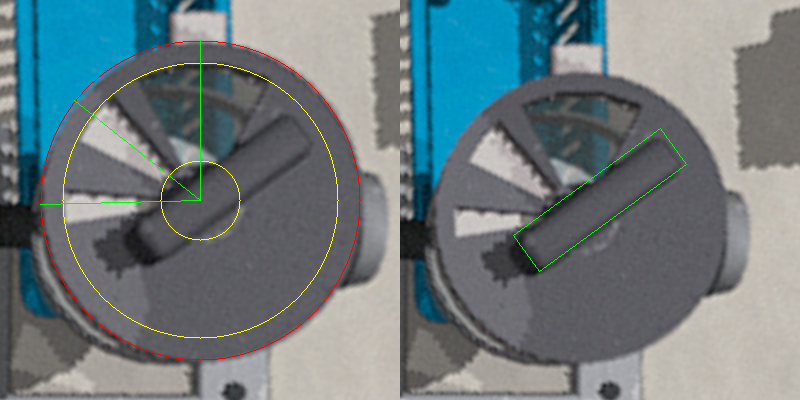

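The dial is squarely on the largest opening: its edges lie at -31° and +28° about the tab line. The stand pose is also confirmed. Next is the crank.

```bash
python3 - <<'E'
from fit import *
w=st(.5775,-.2338,-.22,(-.102,-.0543,.1936))[0];print(w)
rows([(w[0],w[1],.29,77.4),(w[0],w[1],.1936,77.4)],step=50)
E
```

```text
[ 0.46610859 -0.26453181  0.1936    ]
0 0 9.0 29 4 27 1; 0 0 17.9 58 9 55 1; 0 0 26.9 86 13 82 1; 0 0 35.8 115 17 110 1; 0 0 35.8 115 17 158 1; 0 0 35.8 115 17 206 1
```

Call:
{"method": "send_rows", "body": {"rows": "0 0 9 29 4 27 1; 0 0 18 58 9 55 1; 0 0 27 86 13 82 1; 0 0 36 115 17 110 1; 0 0 36 115 17 150 1; 0 0 36 115 17 180 1; 0 0 36 115 17 200 1; 0 0 36 115 17 200 1"}}

```text
time: 9.52
eef_pos: [0.4633, -0.2624, 0.1901]
tcp_rot: [0.111, 0.994, 0.002, -0.003]
contact_force: [0.2, -0.9, 0.0]
opening: 0.998
finger_force: 0.0
```

```bash
python3 - <<'E'
from fit import *
s=ctrl.get_state();print(s['time'],s['eef_pos'],s['tcp_rot'],s['contact_force'])
p=cam('wrist');look(p,'crank_handle')
for n in('scene','top'): look(cam(n),'crank_handle',1)
E
```

```text
9.525 [ 0.46326994 -0.26238876  0.19009456] [ 0.11144075  0.99376265  0.00226112 -0.00341112] [ 0.17323034 -0.91927572  0.04370275]
crank_handle 0.65 [ 0.5798 -0.2377  0.2177] [370. 169.]
```

Call:
{"method": "send_rows", "body": {"rows": "0 0 0 0 0 0 1; 0 0 0 0 0 0 1"}}

```text
time: 10.07
eef_pos: [0.4655, -0.2641, 0.1947]
tcp_rot: [0.111, 0.994, -0.0, 0.0]
contact_force: [-0.0, 0.6, -0.8]
opening: 1.0
finger_force: 0.0
```

Call:
{"method": "send_rows", "body": {"rows": "0 0 0 -1 0 1 -1; 0 0 0 -1 0 1 -1; 0 0 0 -1 0 1 -1; 0 0 0 -1 0 1 -1; 0 0 0 -1 0 1 -1; 0 0 0 -1 0 1 -1; 0 0 0 -1 0 1 -1", "grip_force": 45}}

```text
time: 10.95
eef_pos: [0.4663, -0.2641, 0.1934]
tcp_rot: [0.111, 0.994, 0.0, -0.0]
contact_force: [-0.4, 0.8, 1.3]
opening: 0.137
finger_force: 43.7
```

```bash
cat > arc.py <<'E'
import sys,numpy as np
t=[float(a) for a in sys.argv[1:]]
f=lambda t:np.array([60*np.sin(t-1.13),-60*np.cos(t-1.13)])
# piecewise: each group of <=8 from t[0] along listed angles
print('; '.join('0 0 0 0 %.0f %.0f -1'%tuple(f(a)-f(t[0])) for a in t[1:]))
E
python3 arc.py 0 .2 .4 .6 .8 1 1.2 1.4 1.5; python3 arc.py 1.5 1.6 1.7 1.8 1.9 2.0 2.1 2.2 2.3
```

```text
0 0 0 0 6 -10 -1; 0 0 0 0 14 -19 -1; 0 0 0 0 24 -26 -1; 0 0 0 0 35 -31 -1; 0 0 0 0 46 -34 -1; 0 0 0 0 58 -34 -1; 0 0 0 0 70 -32 -1; 0 0 0 0 76 -30 -1
0 0 0 0 5 2 -1; 0 0 0 0 11 5 -1; 0 0 0 0 16 9 -1; 0 0 0 0 20 13 -1; 0 0 0 0 24 17 -1; 0 0 0 0 28 22 -1; 0 0 0 0 31 27 -1; 0 0 0 0 34 33 -1
```

Call:
{"method": "send_rows", "body": {"rows": "0 0 0 0 6 -10 -1; 0 0 0 0 14 -19 -1; 0 0 0 0 14 -19 -1"}}

```text
time: 11.32
eef_pos: [0.4697, -0.2494, 0.2133]
tcp_rot: [0.111, 0.994, 0.001, 0.0]
contact_force: [-0.5, 2.3, 1.5]
opening: 0.143
finger_force: 44.4
```

```bash
python3 - <<'E'
from fit import *
p=cam('wrist'); 
cv2.imwrite('pics/w2.png',cv2.cvtColor(p['color'],cv2.COLOR_RGB2BGR))
E
python3 arc.py .4 .6 .8 1 1.2 1.4 1.5 1.6 1.6
```

```text
0 0 0 0 10 -7 -1; 0 0 0 0 21 -12 -1; 0 0 0 0 32 -15 -1; 0 0 0 0 44 -15 -1; 0 0 0 0 56 -13 -1; 0 0 0 0 62 -11 -1; 0 0 0 0 67 -9 -1; 0 0 0 0 67 -9 -1
```

View pics/w2.png

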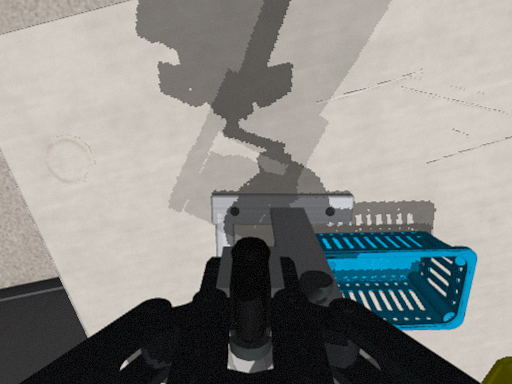

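The wrist view shows the black grip held between the fingers at about (250,275), and the crank moves with it. I'll carry on along the arc.

Call:
{"method": "send_rows", "body": {"rows": "0 0 0 0 10 -7 -1; 0 0 0 0 21 -12 -1; 0 0 0 0 32 -15 -1; 0 0 0 0 44 -15 -1; 0 0 0 0 56 -13 -1; 0 0 0 0 62 -11 -1; 0 0 0 0 67 -9 -1; 0 0 0 0 67 -9 -1"}}

```text
time: 12.38
eef_pos: [0.4846, -0.1846, 0.2212]
tcp_rot: [0.111, 0.994, 0.001, 0.0]
contact_force: [3.8, -1.0, -1.4]
opening: 0.145
finger_force: 44.3
```

```bash
python3 arc.py 1.6 1.65 1.7 1.75 1.8 1.85 1.9 1.95 2.0;python3 arc.py 2 2.05 2.1 2.15 2.2 2.25 2.3 2.35 2.35
```

```text
0 0 0 0 3 1 -1; 0 0 0 0 5 3 -1; 0 0 0 0 8 5 -1; 0 0 0 0 10 6 -1; 0 0 0 0 12 8 -1; 0 0 0 0 15 10 -1; 0 0 0 0 17 13 -1; 0 0 0 0 19 15 -1
0 0 0 0 2 2 -1; 0 0 0 0 4 5 -1; 0 0 0 0 5 7 -1; 0 0 0 0 7 10 -1; 0 0 0 0 8 13 -1; 0 0 0 0 9 15 -1; 0 0 0 0 10 18 -1; 0 0 0 0 10 18 -1
```

Call:
{"method": "send_rows", "body": {"rows": "0 0 0 0 3 1 -1; 0 0 0 0 5 3 -1; 0 0 0 0 8 5 -1; 0 0 0 0 10 6 -1; 0 0 0 0 12 8 -1; 0 0 0 0 15 10 -1; 0 0 0 0 17 13 -1; 0 0 0 0 19 15 -1"}}

```text
time: 13.38
eef_pos: [0.4887, -0.1665, 0.2064]
tcp_rot: [0.111, 0.994, 0.0, 0.0]
contact_force: [3.7, -2.7, 2.3]
opening: 0.146
finger_force: 44.6
```

Call:
{"method": "send_rows", "body": {"rows": "0 0 0 0 2 2 -1; 0 0 0 0 4 5 -1; 0 0 0 0 5 7 -1; 0 0 0 0 7 10 -1; 0 0 0 0 8 13 -1; 0 0 0 0 9 15 -1; 0 0 0 0 9 17 -1; 0 0 0 0 9 17 -1"}}

```text
time: 14.38
eef_pos: [0.4909, -0.1568, 0.1893]
tcp_rot: [0.111, 0.994, 0.001, 0.001]
contact_force: [6.1, 3.3, 1.8]
opening: 0.149
finger_force: 44.7
```

```bash
python3 - <<'E'
from fit import *
T={n:cam(n) for n in('wrist','scene','top')}
for n,p in T.items():
    print(n)
    for i in range(1): look(p,'ball0_center',6)
    look(p,'basket',1)
a=cv2.resize(T['top']['color'][115:215,290:400],(440,400),interpolation=cv2.INTER_CUBIC)
w=cv2.resize(T['wrist']['color'][190:,200:],(360,224));w=cv2.copyMakeBorder(w,0,176,0,0,0)
cv2.imwrite('pics/p1.png',cv2.cvtColor(np.hstack([a,w]),cv2.COLOR_RGB2BGR))
E
```

```text
wrist
basket 0.66 [ 0.5828 -0.1015  0.0241] [326. 258.]
scene
basket 0.84 [ 0.5925 -0.204   0.0334] [328. 275.]
top
ball0_center 0.75 [0.4329 0.2257 0.0661] [195. 230.]
basket 0.82 [ 0.6131 -0.1298  0.0031] [315. 170.]
```

View pics/p1.png

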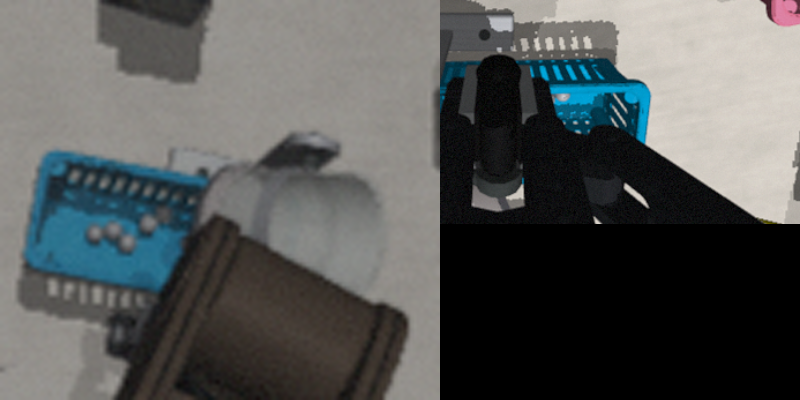

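Four balls are clearly in the basket in the top crop, at (95,233), (113,230), (127,243) and (148,225), with probably a fifth at (165,212). I'll rock the jar once and then count blobs.

Call:
{"method": "send_rows", "body": {"rows": "0 0 0 0 -4 -7 -1; 0 0 0 0 -9 -17 -1; 0 0 0 0 -14 -22 -1; 0 0 0 0 -9 -17 -1; 0 0 0 0 -4 -7 -1; 0 0 0 0 0 0 -1; 0 0 0 0 0 1 -1; 0 0 0 0 0 1 -1"}}

```text
time: 15.82
eef_pos: [0.4911, -0.1563, 0.1877]
tcp_rot: [0.111, 0.994, 0.002, 0.001]
contact_force: [6.4, 3.4, 2.3]
opening: 0.148
finger_force: 44.8
```

```bash
cat > blobs.py <<'E'
from fit import *
def blobs(p):
    h=cv2.cvtColor(p['color'],cv2.COLOR_RGB2HSV); B=(-.0+.0)
    # basket inside polygon: stand coords x+-.03, y .02...18 at z .01
    q=st(.5775,-.2338,-.22,[(-.04,.01,.01),(.04,.01,.01),(.04,.2,.01),(-.04,.2,.01)])
    m=np.zeros(h.shape[:2],np.uint8);cv2.fillConvexPoly(m,np.array([proj(p,w) for w in q]).astype(np.int32),1)
    g=((h[...,1]<95)&(h[...,2]>70)&(m>0)).astype(np.uint8)
    n,_,s,c=cv2.connectedComponentsWithStats(g)
    for i in range(1,n):
        if s[i,4]>2:
            w=ray(p,*c[i],.012)-np.array([.5775,-.2338,0]);cy,sy=np.cos(-.22),np.sin(-.22)
            print(s[i],c[i].round(1),'stand xy',(np.array([cy*w[0]+sy*w[1],-sy*w[0]+cy*w[1]])).round(3))
E
python3 - <<'E'
from blobs import *
p=cam('top');blobs(p)
s=ctrl.get_state();print(s['time'],s['eef_pos'],s['contact_force'])
x=p['color'][160:182,300:338]; h=cv2.cvtColor(x,cv2.COLOR_RGB2HSV)[...,1]
for r in h: print(' '.join('%3d'%v for v in r))
E
```

```text
[282 154  18  29 362] [290.7 168. ] stand xy [0.    0.184]
[307 158   3   3   5] [308. 159.] stand xy [0.038 0.138]
[311 159   3   2   4] [312.  159.5] stand xy [0.039 0.126]
[315 160   2   2   4] [315.5 160.5] stand xy [0.038 0.115]
[318 161   3   2   5] [318.8 161.4] stand xy [0.038 0.104]
[322 161   3   2   4] [322.8 161.8] stand xy [0.039 0.093]
[326 162   2   2   4] [326.5 162.5] stand xy [0.039 0.081]
[329 163   3   2   5] [329.8 163.4] stand xy [0.039 0.071]
[340 165  10   6  37] [344.2 167.7] stand xy [0.035 0.026]
[325 167   8   6  29] [328.2 169.7] stand xy [0.019 0.072]
[312 171  12   7  46] [317.7 173.5] stand xy [0.001 0.101]
15.875 [ 0.49105434 -0.15623168  0.18769781] [7.55614125 3.84327245 1.93983901]
179 174 124 110 137  97 112 140  88  72 141  46  26  44 119  15  10  55 105  14  25  79 130  32  53 137 134  98 118 135 125 141 153 182 173 177 193 179
176 161 113 125  99 118 121 145 141 127 162 134 131 137 114  19  22 104  88   7  15 101  61   7  15 113  58  41  66 150 136 112 149 121 125 148 159 164
175 161 125 114 128 111 152 159 142 140 159 159 145 123 122 145 141 1
[... 2270 characters left out ...]
 184 186 180 177 163  57  22  30 134 182 185 183 182 189 183 188 185 177 191 176 146  68  51
176 172 169 173 182 175 175 181 180 182 176 175 178 178 179 179 188 180 178 179 166 161 173 181 183 181 179 184 186 189 184 188 193 177 163 148  41  31
174 169 164 182 175 183 176 172 175 181 178 184 177 178 182 183 175 181 186 178 188 187 191 189 186 182 187 181 182 188 187 175 183 183 159  70  15  19
179 174 180 174 175 175 178 184 180 175 176 181 182 177 178 183 183 178 184 175 184 185 186 181 183 181 185 189 182 178 176 183 175 176 139  85  16  45
173 173 178 180 170 173 180 176 179 177 177 184 179 181 178 175 178 177 184 178 183 184 185 177 183 185 187 177 183 181 179 178 173 163  62  18  15  45
```

All five balls are in the basket: clusters of 3 and 2, about 15 px each. I'll swing the jar back.

```bash
python3 arc.py 2.34 2.2 2.05 1.9 1.75 1.6 1.45 1.3 1.15; python3 arc.py 1.15 1.0 .85 .7 .55 .4 .25 .1 0
```

```text
0 0 0 0 -4 -8 -1; 0 0 0 0 -8 -15 -1; 0 0 0 0 -14 -22 -1; 0 0 0 0 -21 -28 -1; 0 0 0 0 -29 -32 -1; 0 0 0 0 -37 -36 -1; 0 0 0 0 -46 -38 -1; 0 0 0 0 -55 -39 -1
0 0 0 0 -9 0 -1; 0 0 0 0 -18 2 -1; 0 0 0 0 -26 5 -1; 0 0 0 0 -34 10 -1; 0 0 0 0 -41 15 -1; 0 0 0 0 -47 22 -1; 0 0 0 0 -53 29 -1; 0 0 0 0 -55 34 -1
```

Call:
{"method": "send_rows", "body": {"rows": "0 0 0 0 -4 -8 -1; 0 0 0 0 -8 -15 -1; 0 0 0 0 -14 -22 -1; 0 0 0 0 -21 -28 -1; 0 0 0 0 -29 -32 -1; 0 0 0 0 -37 -36 -1; 0 0 0 0 -46 -38 -1; 0 0 0 0 -55 -39 -1"}}

```text
time: 16.88
eef_pos: [0.4786, -0.2102, 0.2277]
tcp_rot: [0.111, 0.994, 0.001, 0.0]
contact_force: [3.9, 2.6, 3.7]
opening: 0.145
finger_force: 45.0
```

Call:
{"method": "send_rows", "body": {"rows": "0 0 0 0 -9 0 -1; 0 0 0 0 -18 2 -1; 0 0 0 0 -26 5 -1; 0 0 0 0 -34 10 -1; 0 0 0 0 -41 15 -1; 0 0 0 0 -47 22 -1; 0 0 0 0 -53 29 -1; 0 0 0 0 -55 34 -1"}}

```text
time: 17.88
eef_pos: [0.4662, -0.2645, 0.1927]
tcp_rot: [0.112, 0.994, 0.002, -0.0]
contact_force: [2.2, 10.5, 20.6]
opening: 0.145
finger_force: 46.7
```

Call:
{"method": "send_rows", "body": {"rows": "0 0 0 0 0 0 -1; 0 0 0 0 0 0 -1; 0 0 0 0 0 0 -1"}}

```text
time: 18.25
eef_pos: [0.4662, -0.2643, 0.1933]
tcp_rot: [0.111, 0.994, 0.002, -0.0]
contact_force: [5.4, 4.5, 5.3]
opening: 0.142
finger_force: 45.1
```

Call:
{"method": "send_rows", "body": {"rows": "0 0 0 0 0 0 0; 0 0 0 0 0 0 1; 0 0 0 0 0 0 1; 0 0 0 0 0 0 1; 0 0 0 0 0 -20 1; 0 0 0 0 0 -70 1; 0 0 0 0 0 -120 1; 0 0 0 0 0 -170 1"}}

```text
time: 19.25
eef_pos: [0.4657, -0.2651, 0.3648]
tcp_rot: [0.111, 0.994, -0.0, -0.0]
contact_force: [0.5, -0.6, 0.2]
opening: 0.997
finger_force: 0.0
```

Call:
{"method": "send_rows", "body": {"rows": "0 0 0 -50 20 0 1; 0 0 0 -80 50 -30 1; 0 0 0 -80 50 -30 1; 0 0 0 -80 50 -30 1"}}

```text
time: 19.75
eef_pos: [0.5547, -0.2342, 0.3925]
tcp_rot: [0.111, 0.994, 0.0, -0.001]
contact_force: [-1.0, 0.4, -0.2]
opening: 1.0
finger_force: 0.0
```

```bash
python3 - <<'E'
from blobs import *
p=cam('wrist');s=ctrl.get_state();print(s['time'],s['eef_pos'],s['contact_force'])
look(p,'crank_handle');look(p,'ball0_center',6)
T=cam('top')
for n in('sample_pot_a','vial_c1','vial_p7','basket'): look(T,n,1)
both(p,.5775,-.2338,-.22,1.6,'r3.png')
a=cv2.imread('pics/r3.png')[:,:400]; w=cv2.resize(cv2.cvtColor(p['color'],cv2.COLOR_RGB2BGR),(400,300)); w=cv2.copyMakeBorder(w,0,100,0,0,0)
cv2.imwrite('pics/f.png',np.hstack([a,w]))
E
```

```text
19.8 [ 0.55426818 -0.23438952  0.39206675] [ 0.10557911  1.39215698 -0.07879753]
crank_handle 0.9 [ 0.465  -0.2656  0.1937] [196.  87.]
ball0_center 0.38 [ 0.5904 -0.1466  0.0146] [311. 153.]
sample_pot_a 0.68 [0.5015 0.3316 0.0726] [158. 207.]
vial_c1 0.78 [0.542  0.2237 0.0868] [195. 192.]
vial_p7 0.67 [ 0.571  -0.2173  0.2175] [362. 173.]
basket 0.67 [ 0.6003 -0.1496  0.003 ] [322. 174.]
```

View pics/f.png

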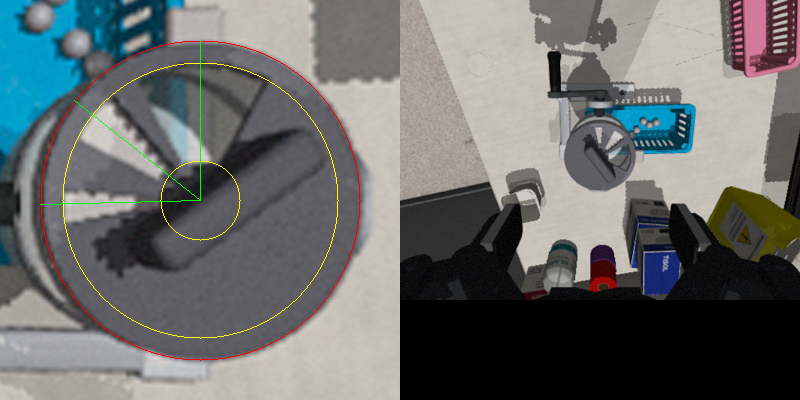

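The jar is upright: the disc fits the model circle, and the crank grip is back at its start position. The large opening is over the tab, the balls are in the basket, and the pot and brown bottle read unmoved. The network missed the clear bottle this time, but the arm went nowhere near it after the first transit. I'm handing in.

```bash
python3 -c "
from plant import ctrl
print(ctrl.sign_off())"
```

```text
the job is handed in; nothing more can be done
None
```

I handed the job in at about 20 s: the dial is on its largest opening over the tab, all five balls are in the basket, and the jar is upright and released. The pot and brown bottle were seen unmoved; the clear bottle wasn't found in the last picture, though the arm never went near it.

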